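# Roll the ceramic canister into its rest

### The job

The blue ceramic canister is lying on its side on the wooden resting board. With closed fingertips pressing lightly on top of it, roll it along the board, over the first dark bead and into the rest on the red strip between the two beads, so it cannot roll off the worktop; then let go. Do not grip it, lift it, shove it from low down or let it run away, never press harder than about 20 N because it can crack, and leave the pepper mill, mug and spice jar alone.

Things in the scene. Friction and masses are not known exactly. Their poses are not given: they have to be found in the camera images.
- board: Light wooden board, 360 x 200 x 12 mm (its x, y, z), held level 14 mm above the worktop on soft feet: pressed with more than a few N it sinks straight down, about 1 mm per 4 N, at most 8 mm. Origin at the centre of its underside, top 12 mm above that. Its +x is the way to roll. Touch the canister only at 75 mm or more above the board's top.
- bead (a point): Middle of the first bead, on its crest: two fixed dark half-round beads run across the board (along its y, 184 mm long, 6 mm radius), standing 4 mm above its top, centre lines at board x = +78 and +122 mm. The canister meets the bead when its centre is 20 mm short of this point. Driving it over takes some 4 to 10 N of pressing. Axes as the board's.
- rest (a point): Middle of the rest: centre of the red strip (26 mm wide) between the beads, on the board's top, at board x = +100 mm, y = 0; axes as the board's. In the rest the canister stands on the board's top with its centre 48 mm above this point, with 1 to 2 mm of play.
- canister_center (a point): Centre of the blue ceramic canister: a smooth closed cylinder 96 mm in diameter, 140 mm long (plus a cork plug on its +y end), on its side, 0.5 to 0.95 kg, cracks above 20 N. Its y axis is the cylinder's axis, within 0.06 rad of the board's y; x and z turn as it rolls. Rolls freely. A fingertip pressed on it grips by friction (over 0.6) and, dragged on, rolls it half as far: use several strokes.
- mill_center (a point): Dark wooden pepper mill, 52 mm in diameter, 128 mm tall, standing loose; the point is its centre, 64 mm up. To be left alone.
- mug_center (a point): White mug, 80 mm in diameter, 90 mm tall, standing loose; the point is its centre, 45 mm up. To be left alone.
- spice_center (a point): Amber spice jar with black cap, 48 mm in diameter, 95 mm tall, standing loose; the point is its centre, 47 mm up. To be left alone.

How it is judged:
By the outcome, as a careful person would: the job done as asked, in the order asked, and still so for the second after the job is handed in, with the robot touching nothing.
It also fails if it takes over 64 s, if anything falls off the work surface, if the arm or the gripper's body presses on something with over 40 N, if the wrist force passes 120 N, or if a joint passes its speed limit or range.

### The arm

A 6-joint arm with a two-finger parallel gripper is mounted at the origin on the work surface. World frame = base frame: x ahead of the robot, y to its left, z up, the work surface at z = 0. Lengths are in m, angles in rad, forces in N, time in s.
With the tool pointing down it reaches from about 0.325 to 0.775 m from the base axis. Payload 5.5 kg.
Tool frame: the origin (TCP) lies at the very end of the fingers, on their centre line; the grasp point (between the pads) lies 19 mm behind it; z points along the fingers, y is the direction in which the jaws open and shut (so a half turn about z gives the same grasp; the last joint's range is limited). The gripper opens to 85 mm and grips with 20 to 120 N. Pads are 22 mm wide; open, the fingers measure 114 mm over their backs; the gripper's body (76 mm by 85 mm) begins 54 mm behind the grasp point. The pads swing forward as they close: fully open they stand 13 mm farther back than shut.
Start: joints at [1.173, 0.091, 1.231, -0, 1.82, -0.057], TCP at [0.201, 0.566, 0.201] pointing down, gripper open.
Joint ranges: [-2.87, 2.87], [-0.86, 2.18], [0.17, 2.46], [-1.51, 4.65], [0.06, 2.69], [-2.65, 2.65]. Speed limits (rad/s): [2.57, 2.57, 3.01, 3.14, 3.14, 3.14].

### API

Orientations are given as a 3x3 rotation matrix whose columns are the frame's x, y, z axes.
In Python, from cell import bot, viewer gives the robot as it stands.
- The arm moves only by the tool step_arm, never from a script. Its argument "series" is a list of rows, each a list of 7 numbers: the gripper's target within -1 to 1 (fully open at 1, half-way at 0, shut at -1), then the shift along the tool's x, y, z in cm, then the turn, a rotation vector about the tool's x, y, z in degrees. A call has 1 to 12 rows; each row is the pose to reach, as a shift and turn from the pose commanded when the call began, along the tool's axes at that moment; what a row does not reach only later rows make up. A row lasts 1/10 s, in which the tool goes at most 50 mm and 8.59 degrees, less where a joint would pass 70% of its speed; a pose out of reach is approached as far as the arm can. A call with a gripper value outside its range is refused whole. The fingers move at their own pace and stop on an object; "force" is the grip in N (left out, the last holds). Time passes only in rows, so rows that repeat a pose let the fingers close. It gives the time, the measured TCP pose, the force and the opening at its end, in the units of the state.
- bot.state(): the state, without advancing time (a new reading comes with each control period).
- viewer.read_camera(name): name is "scene" or "top"; returns a dict with "color" (400x640x3 uint8, red, green, blue), "fx", "fy", "cx", "cy" (pixels), "dist" ([k1, k2, p1, p2, k3] as OpenCV has them; the pictures are not rectified), "xyz" and "orientation" of the camera in the world. Camera axes: x right, y down, z forward; pixel columns grow to the right and rows downward; lengths in m; the calibration is good to about 2 mm. A picture is of the moment at which its call begins. There is no depth.
- bot.sign_off(): hands the job in, once; it reports no verdict.
The state is a dict: "t": time; "joints": joint angles; "dq": joint speeds; "effort": joint torques, N m; "ee_pos": TCP position; "ee_rot": TCP orientation; "wrist_force": force on the tool from outside, world axes, zero at the start; "moment": the same for the moment, N m; "opening": finger opening in m.
Only numpy, scipy, OpenCV 4.12 (cv2) and the standard library are available. Lean on these libraries where they do the work, as an engineer would, in place of code of your own. Each camera call takes 0.05 s, during which the arm holds its last target. There are 200 camera calls.

## Working session

There is one attempt and no reset: what is moved stays moved. The work goes in short steps, Python scripts to look and compute and a tool call to move; the robot and the scene stay as the last step left them, time stands still between calls to the robot, and variables do not carry over. Pictures are saved under pics/ and viewed, and the job is handed in when it is done.

Besides the shell and the picture viewer there is one more tool, called after "Request:" in YAML: its name, and indented under it one key for each argument. step_arm: Moves the arm, as the interface text tells. Its arguments: {"type":"object","properties":{"series":{"type":"array","items":{"type":"array","items":{"type":"number"}}},"force":{"type":"number"}},"required":["series"]}

```bash
mkdir -p pics
cat > h.py <<'E'
import numpy as np, cv2
from cell import bot, viewer
def cam(n):
    c=viewer.read_camera(n); c['K']=np.array([[c['fx'],0,c['cx']],[0,c['fy'],c['cy']],[0,0,1.]]); c['R']=np.array(c['orientation']).reshape(3,3); c['p']=np.array(c['xyz']); c['d']=np.array(c['dist'],float); return c
def ray(c,uv):
    q=cv2.undistortPoints(np.array(uv,float).reshape(-1,1,2),c['K'],c['d'])[:,0]
    return np.c_[q,np.ones(len(q))]@c['R'].T
def onz(c,uv,z):
    r=ray(c,uv); return c['p']+r*((z-c['p'][2])/r[:,2])[:,None]
def proj(c,P):
    P=(np.array(P,float).reshape(-1,3)-c['p'])@c['R']
    return cv2.projectPoints(P,np.zeros(3),np.zeros(3),c['K'],c['d'])[0][:,0]
def save(c,n): cv2.imwrite('pics/'+n+'.png',c['color'][:,:,::-1])
E
python3 - <<'E'
from h import *
for n in('scene','top'):
    c=cam(n); save(c,n+'0'); print(n,c['p'],c['R'][:,2],c['fx'])
print(bot.state())
E
```

```text
scene [ 1.30515015 -0.17339721  0.54685972] [-0.79530045  0.30385468 -0.52456604] 366.94816277055634
top [0.49285471 0.09171749 0.85876403] [ 0.18330571 -0.00669441 -0.98303316] 428.9968463678216
{'t': 0.1, 'joints': array([ 1.17330195e+00,  9.18063663e-02,  1.23179804e+00, -1.97556310e-05,
        1.81980808e+00, -5.66702840e-02]), 'dq': array([-0.00062394,  0.00014392, -0.00229601,  0.00057769, -0.00089584,
       -0.00035943]), 'effort': array([ 2.30280391e-03, -4.60217249e+01, -4.19218183e+01, -1.66114928e-04,
        1.06767556e-02, -2.88435967e-05]), 'ee_pos': array([0.20042653, 0.56519683, 0.20023195]), 'ee_rot': array([[-9.42477869e-01,  3.34267848e-01, -6.86817753e-04],
       [ 3.34268543e-01,  9.42476366e-01, -1.68535221e-03],
       [ 8.39504442e-05, -1.81798873e-03, -9.99998344e-01]]), 'wrist_force': array([ 0.31997467,  0.34165218, -0.06011443]), 'moment': array([-0.04280007, -0.00026155, -0.05659951]), 'opening': 0.08539362061700691}
```

View pics/scene0.png

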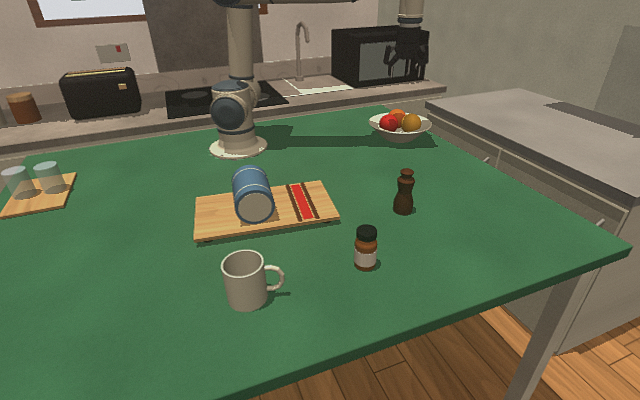

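View pics/top0.png

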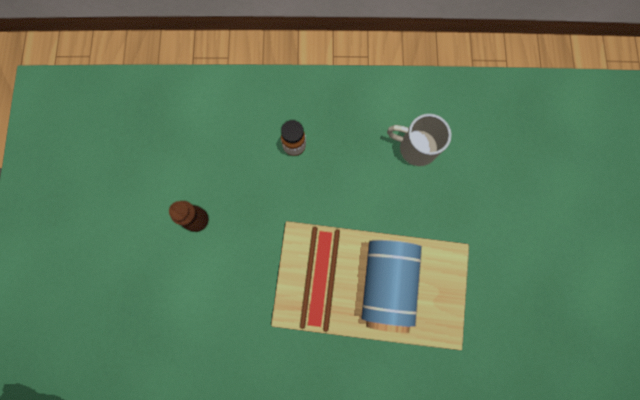

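The scene view shows the canister on the board, red strip to its right. In the top view, the board has corners near (286,223), (468,243), (462,348) and (273,328), the red strip is near (320,280), and the canister near (392,285) with its cork toward the robot.

```bash
cat >> h.py <<'E'
def blob(m):
    n,l,s,_=cv2.connectedComponentsWithStats(cv2.morphologyEx(m,cv2.MORPH_OPEN,np.ones((2,2),np.uint8)))
    return (l==1+np.argmax(s[1:,4])).astype(np.uint8)
def hsv(c): return cv2.cvtColor(c['color'],cv2.COLOR_RGB2HSV)
def red(c,box=None):
    h=hsv(c); m=(((h[...,0]<5)|(h[...,0]>174))&(h[...,1]>190)&(h[...,2]>110)).astype(np.uint8)
    if box: k=np.zeros_like(m); k[box[0]:box[1],box[2]:box[3]]=1; m*=k
    return blob(m)
def blue(c): return blob(cv2.inRange(hsv(c),(98,60,40),(120,255,255)))
def rect(m):
    r=cv2.minAreaRect(max(cv2.findContours(m,0,2)[0],key=cv2.contourArea)); return cv2.boxPoints(r)
E
python3 - <<'E'
from h import *
np.set_printoptions(precision=4,suppress=True)
for n,box in(('top',(200,360,260,480)),('scene',(170,240,190,345))):
    c=cam(n); m=red(c,box); b=rect(m); P=onz(c,b,.026)
    print(n,'red',m.sum(),b.round(1).tolist(),'\n',P,P.mean(0))
    print([np.linalg.norm(P[i]-P[i-1]) for i in range(4)])
    bl=blue(c); q=rect(bl); print('blue',bl.sum(),q.round(1).tolist())
    if n=='top': print(onz(c,q,.074)); 
    if n=='top':
        k=np.array([[286,223],[468,243],[462,348],[273,328]]);P=onz(c,k,.026); print('board',P,P.mean(0),[np.linalg.norm(P[i]-P[i-1]) for i in range(4)])
        # canister silhouette: edge rays at camera => tangent planes
        for nm,uv,z in(('mug',[428,131],.09),('spice',[292,130],.095),('mill',[181,211],.128)): print(nm,onz(c,uv,z))
    v=c['color'][:,:,::-1].copy(); cv2.drawContours(v,[b.astype(int),q.astype(int)],-1,(0,255,255),1)
    if n=='top': cv2.imwrite('pics/ov.png',cv2.resize(v[200:370,250:490],None,fx=3,fy=3))
E
```

```text
Traceback (most recent call last):
  File "h.py", line 21, in red
    return blob(m)
  File "h.py", line 16, in blob
    return (l==1+np.argmax(s[1:,4])).astype(np.uint8)
                 ~~~~~~~~~^^^^^^^^^
ValueError: attempt to get argmax of an empty sequence
```

```bash
cat >> h.py <<'E'
def red(c,box=None):
    i=c['color'].astype(int); m=(i[...,0]-np.maximum(i[...,1],i[...,2])>80).astype(np.uint8)
    if box: k=np.zeros_like(m); k[box[0]:box[1],box[2]:box[3]]=1; m*=k
    return blob(m)
def axis(c,bl):
    """tangent planes on the two long edges of the blue silhouette -> axis line (point, dir)"""
    ys=np.where(bl.any(1))[0]; y0,y1=ys[0],ys[-1]; rows=np.arange(int(y0+.2*(y1-y0)),int(y0+.8*(y1-y0)))
    N=[];D=[]
    mid=None
    for s in(0,1):
        uv=[]
        for r in rows:
            x=np.where(bl[r])[0]; uv.append([x[0]-.5 if s==0 else x[-1]+.5,r])
        R=ray(c,uv); N.append(np.linalg.svd(R)[2][2]); mid=R.mean(0) if s==0 else mid+R.mean(0)
    N=np.array([n*np.sign(n@mid) for n in N])  # inward
    d=np.cross(N[0],N[1]); d/=np.linalg.norm(d)
    p=np.linalg.lstsq(N,np.array([.048,.048]),rcond=None)[0]+c['p']
    cen=onz(c,[[320,0]],.074)
    return p,d
E
python3 - <<'E'
from h import *
np.set_printoptions(precision=4,suppress=True)
for n,box in(('top',(200,360,260,480)),('scene',(170,240,190,345))):
    c=cam(n); m=red(c,box); b=rect(m); P=onz(c,b,.026)
    print(n,'red',m.sum(),b.round(1).tolist(),'\n',P,P.mean(0))
    print([np.linalg.norm(P[i]-P[i-1]) for i in range(4)])
    bl=blue(c); q=rect(bl); print('blue',bl.sum(),q.round(1).tolist())
    if n=='top':
        print(onz(c,q,.074)); p,d=axis(c,bl); print('axis',d,[p+d*(x-p[0])/d[0] for x in(.35,.42,.49)])
        k=np.array([[286,223],[468,243],[462,348],[273,328]]);P=onz(c,k,.026); print('board',P,P.mean(0),[np.linalg.norm(P[i]-P[i-1]) for i in range(4)])
        for nm,uv,z in(('mug',[428,131],.09),('spice',[292,130],.095),('mill',[181,211],.128)): print(nm,onz(c,uv,z))
    v=c['color'][:,:,::-1].copy(); cv2.drawContours(v,[b.astype(int),q.astype(int)],-1,(0,255,255),1)
    if n=='top': cv2.imwrite('pics/ov.png',cv2.resize(v[200:370,250:490],None,fx=3,fy=3))
E
```

```text
top red 1171 [[308.6000061035156, 325.5], [319.70001220703125, 231.89999389648438], [332.3999938964844, 233.39999389648438], [321.29998779296875, 327.0]] 
 [[0.4044 0.1017 0.026 ]
 [0.5807 0.0816 0.026 ]
 [0.5779 0.0568 0.026 ]
 [0.4017 0.0777 0.026 ]] [0.4912 0.0795 0.026 ]
[np.float64(0.024119334172103817), np.float64(0.17749924244232945), np.float64(0.025015686589360688), np.float64(0.17744225479068484)]
blue 2579 [[364.1000061035156, 307.20001220703125], [368.8999938964844, 256.6000061035156], [420.79998779296875, 261.5], [415.8999938964844, 312.1000061035156]]
[[ 0.4415  0.0024  0.074 ]
 [ 0.5311 -0.0076  0.074 ]
 [ 0.5225 -0.102   0.074 ]
 [ 0.433  -0.0902  0.074 ]]
axis [ 0.9926 -0.0997  0.069 ] [array([ 0.35  , -0.0415,  0.031 ]), array([ 0.42  , -0.0486,  0.0359]), array([ 0.49  , -0.0556,  0.0407])]
board [[ 0.5977  0.1475  0.026 ]
 [ 0.5604 -0.208   0.026 ]
 [ 0.3636 -0.1861  0.026 ]
 [ 0.3994  0.1684  0.026 ]] [ 0.4803 -0.0196  0.026 ] [np.float64(0.1994415912499232), np.float64(0.3574199201491308), np.float64(0.19800495722562722), np.float64(0.3562629050221877)]
mug [[ 0.7659 -0.1214  0.09  ]]
spice [[0.7638 0.1349 0.095 ]]
mill [[0.6045 0.3223 0.128 ]]
scene red 342 [[290.3999938964844, 186.6999969482422], [299.29998779296875, 182.89999389648438], [313.8999938964844, 217.60000610351562], [305.0, 221.39999389648438]] 
 [[0.4121 0.0778 0.026 ]
 [0.401  0.1088 0.026 ]
 [0.5866 0.0846 0.026 ]
 [0.5934 0.0583 0.026 ]] [0.4983 0.0824 0.026 ]
[np.float64(0.18237640755560347), np.float64(0.03299484529837711), np.float64(0.18718701470741034), np.float64(0.027183289243778608)]
blue 496 [[230.3000030517578, 173.6999969482422], [264.8999938964844, 166.39999389648438], [269.29998779296875, 186.89999389648438], [234.6999969482422, 194.3000030517578]]
```

View pics/ov.png

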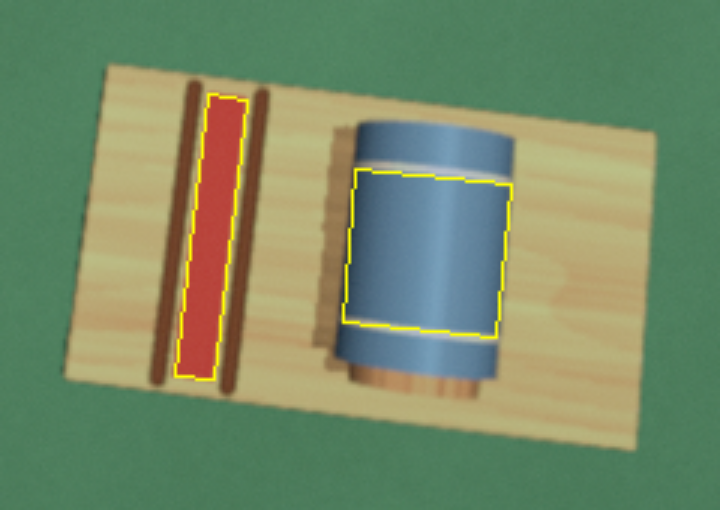

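Request:
step_arm:
  series:
    - [-1,-1,-1,0,0,0,-1]
    - [-1,-3,-3,0,0,0,-2]
    - [-1,-6,-6.3,0,0,0,-3]
    - [-1,-9,-9.4,0,0,0,-4]
    - [-1,-12,-12.6,0,0,0,-5]
    - [-1,-15,-15.7,0,0,0,-6]
    - [-1,-18,-18.9,0,0,0,-7]
    - [-1,-21,-22,0,0,0,-8]
    - [-1,-24,-25.2,0,0,0,-9]
    - [-1,-27,-28.3,0,0,0,-10]
    - [-1,-30,-31.5,0,0,0,-11]
    - [-1,-33,-34.6,0,0,0,-12]

```text
t: 1.45
ee_pos: [0.3962, 0.1274, 0.2015]
ee_rot: [[-0.991, 0.13, 0.001], [0.13, 0.991, 0.0], [-0.001, 0.0, -1.0]]
wrist_force: [0.6, 0.5, -0.2]
opening: 0.0
```

```bash
cat >> h.py <<'E'
BX=np.array([.107,.994,0]); BX/=np.linalg.norm(BX); BY=np.array([-BX[1],BX[0],0]); REST=np.array([.4912,.0795,.026]); BO=REST-.1*BX
def bc(p): p=np.asarray(p)-BO; return np.array([p@BX,p@BY,p[2]])*1000
def where():
    s=bot.state(); print('t',s['t'],'tcp board mm',bc(s['ee_pos']).round(1),'F',np.round(s['wrist_force'],1)); return s
E
python3 - <<'E'
from h import *
np.set_printoptions(precision=4,suppress=True)
s=where(); print(s['ee_pos'],s['ee_rot'],s['opening'])
# shift to canister (-41,-5) board mm, z .15, yaw target
T=BO+BX*(-.041)+BY*(-.005); T[2]=.150
print('tool shift cm',100*s['ee_rot'].T@(T-s['ee_pos']))
Rt=np.c_[BY,BX,[0,0,-1]]; print('turn',np.degrees(cv2.Rodrigues(s['ee_rot'].T@Rt)[0].ravel()))
E
```

```text
t 1.45 tcp board mm [137.4  99.5 175.5] F [ 0.6  0.5 -0.2]
[0.3962 0.1274 0.2015] [[-0.9915  0.1302  0.0008]
 [ 0.1302  0.9915  0.0002]
 [-0.0008  0.0003 -1.    ]] 4.0672642580425847e-05
tool shift cm [-10.8627 -17.5965   5.1485]
turn [ 0.0195  0.0452 -1.3369]
```

Request:
step_arm:
  series:
    - [-1,-2,-3,0,0,0,-1]
    - [-1,-4,-6,0,0,0,-1.3]
    - [-1,-6,-9,0.5,0,0,-1.3]
    - [-1,-8,-12,1.5,0,0,-1.3]
    - [-1,-9.5,-15,2.5,0,0,-1.3]
    - [-1,-10.5,-17,3.5,0,0,-1.3]
    - [-1,-10.9,-17.6,4.5,0,0,-1.3]
    - [-1,-10.9,-17.6,5,0,0,-1.3]
    - [-1,-10.9,-17.6,5,0,0,-1.3]

```text
t: 2.35
ee_pos: [0.4803, -0.0588, 0.1504]
ee_rot: [[-0.994, 0.108, -0.002], [0.108, 0.994, 0.001], [0.002, 0.001, -1.0]]
wrist_force: [-0.1, -0.7, 0.4]
opening: 0.0
```

Run:
```python
from h import *
s=where()
for n,b in(('top',(170,370,230,470)),('scene',(90,240,180,340))):
    c=cam(n); v=c['color'][b[0]:b[1],b[2]:b[3],::-1]; cv2.imwrite(f'pics/{n}1.png',cv2.resize(v,None,fx=3,fy=3,interpolation=2)); print(proj(c,s['ee_pos']))
```

```text
t 2.35 tcp board mm [-38.6  -4.  124.4] F [-0.1 -0.7  0.4]
[[406.72341033 285.8644774 ]]
[[242.72084308 165.9002185 ]]
```

View pics/top1.png

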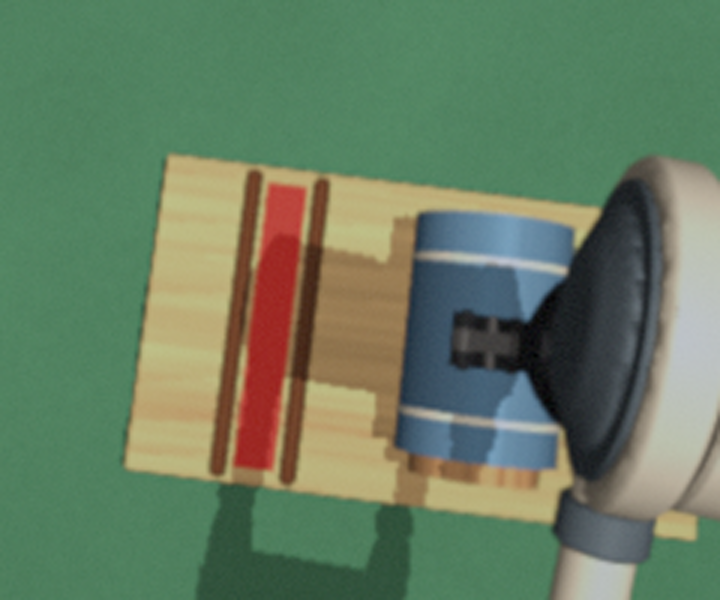

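View pics/scene1.png

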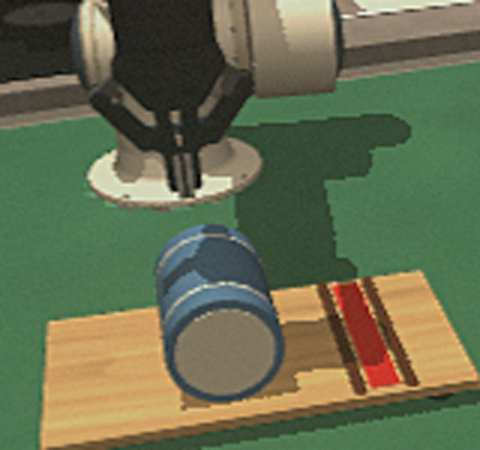

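The fingertips are closed, about 16 mm thick, and sit just behind the canister's crest. Next I descend and feel for contact.

Request:
step_arm:
  series:
    - [-1,0,0,0.7,0,0,0]
    - [-1,0,0,1.5,0,0,0]
    - [-1,0,0,2.2,0,0,0]
    - [-1,0,0,2.6,0,0,0]
    - [-1,0,0,2.7,0,0,0]
    - [-1,0,0,2.8,0,0,0]
    - [-1,0,0,2.9,0,0,0]
    - [-1,0,0,2.95,0,0,0]
    - [-1,0,0,2.95,0,0,0]

```text
t: 3.35
ee_pos: [0.481, -0.0597, 0.1219]
ee_rot: [[-0.994, 0.109, 0.0], [0.109, 0.994, -0.0], [-0.0, -0.0, -1.0]]
wrist_force: [-0.5, -0.2, -0.3]
opening: -0.0
```

```bash
python3 -c "
from h import *
where()"
```

```text
t 3.35 tcp board mm [-39.5  -4.8  95.9] F [-0.5 -0.2 -0.3]
```

Request:
step_arm:
  series:
    - [-1,0,0,0.05,0,0,0]
    - [-1,0,0,0.1,0,0,0]
    - [-1,0,0,0.1,0,0,0]

```text
t: 3.65
ee_pos: [0.4809, -0.0596, 0.1207]
ee_rot: [[-0.994, 0.108, -0.0], [0.108, 0.994, 0.0], [0.0, 0.0, -1.0]]
wrist_force: [-0.2, 0.3, -0.2]
opening: 0.0001
```

Request:
step_arm:
  series:
    - [-1,0,0,0.05,0,0,0]
    - [-1,0,0,0.1,0,0,0]
    - [-1,0,0,0.1,0,0,0]

```text
t: 3.95
ee_pos: [0.4809, -0.0596, 0.1197]
ee_rot: [[-0.994, 0.108, -0.0], [0.108, 0.994, 0.0], [0.0, 0.0, -1.0]]
wrist_force: [0.4, -0.6, 0.2]
opening: 0.0002
```

Request:
step_arm:
  series:
    - [-1,0,0,0.05,0,0,0]
    - [-1,0,0,0.1,0,0,0]
    - [-1,0,0,0.1,0,0,0]

```text
t: 4.25
ee_pos: [0.4809, -0.0597, 0.1187]
ee_rot: [[-0.994, 0.108, -0.0], [0.108, 0.994, 0.0], [0.0, 0.0, -1.0]]
wrist_force: [-0.1, 0.1, -0.6]
opening: 0.0001
```

Request:
step_arm:
  series:
    - [-1,0,0,0.05,0,0,0]
    - [-1,0,0,0.1,0,0,0]
    - [-1,0,0,0.1,0,0,0]

```text
t: 4.55
ee_pos: [0.4809, -0.0596, 0.1177]
ee_rot: [[-0.994, 0.108, -0.0], [0.108, 0.994, 0.0], [0.0, 0.0, -1.0]]
wrist_force: [0.8, -0.2, -0.5]
opening: 0.0001
```

```bash
cat >> h.py <<'E'
def look(tag):
    s=where(); o=[]
    for n,b in(('top',(170,370,230,490)),('scene',(90,240,180,340))):
        c=cam(n); k=3 if n=='top' else 3.5
        v=cv2.resize(c['color'][b[0]:b[1],b[2]:b[3],::-1],None,fx=k*.8,fy=k*.8,interpolation=2); o.append(v)
        if n=='top':
            i=hsv(c); m=cv2.inRange(i,(98,60,40),(120,255,255)); m=cv2.morphologyEx(m,cv2.MORPH_OPEN,np.ones((3,3),np.uint8))
            L=[];
            for r in range(255,305,2):
                x=np.where(m[r,330:480])[0]
                if len(x): L.append([330+x[0]-.5,r])
            p=onz(c,L,.074); r=ray(c,L)  # left silhouette edge: tangent plane -> axis x at z .074
            N=np.linalg.svd(r)[2][2]; N*=np.sign(N@-BX)   # outward = +board x
            # axis: N.(a-c)=-.048 with a=(xb,yb,z)
            for yb in(-.05,-.005,.04):
                a0=BO+BY*yb; a0[2]=.074
                print('yb',yb*1000,'axis xb mm',round(1000*(-.048-N@(a0-c['p']))/(N@BX)*1,1) )
    h=max(x.shape[0] for x in o); o=[cv2.copyMakeBorder(x,0,h-x.shape[0],0,0,0) for x in o]
    im=np.hstack(o); f=min(1,800/im.shape[1]); cv2.imwrite(f'pics/{tag}.png',cv2.resize(im,None,fx=f,fy=f))
E
sed -i 's/N\*=np.sign(N@-BX)   # outward = +board x/N*=np.sign(N@BX)/' h.py
python3 -c "
from h import *
look('l2')"
```

```text
t 4.55 tcp board mm [-39.5  -4.6  91.7] F [ 0.8 -0.2 -0.5]
yb -50.0 axis xb mm -37.9
yb -5.0 axis xb mm -30.5
yb 40.0 axis xb mm -23.2
```

View pics/l2.png

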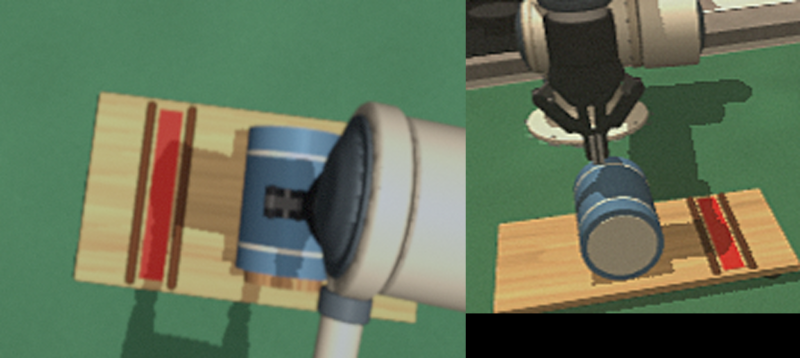

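Request:
step_arm:
  series:
    - [-1,0,0,0.05,0,0,0]
    - [-1,0,0,0.1,0,0,0]
    - [-1,0,0,0.1,0,0,0]

```text
t: 4.95
ee_pos: [0.4809, -0.0596, 0.1167]
ee_rot: [[-0.994, 0.108, -0.0], [0.108, 0.994, 0.0], [0.0, 0.0, -1.0]]
wrist_force: [0.3, 0.0, -0.7]
opening: 0.0001
```

Run:
```python
from h import *
s=where()
for n in('top','scene'):
    c=cam(n); p=proj(c,s['ee_pos'])[0]; b=[int(p[1])-40,int(p[1])+40,int(p[0])-40,int(p[0])+40]
    q=proj(c,[BO+BX*-.029+BY*y+np.array([0,0,.096]) for y in(-.07,.07)])
    v=cv2.resize(np.ascontiguousarray(c['color'][b[0]:b[1],b[2]:b[3],::-1]),None,fx=5,fy=5,interpolation=0)
    for x in [p,*q]: cv2.drawMarker(v,tuple(int(5*(x[i]-b[2-2*i]+.5)) for i in(0,1)),(0,255,255),0,15)
    cv2.imwrite(f'pics/z{n}.png',v)
a,b=[cv2.imread(f'pics/z{n}.png') for n in('top','scene')]; cv2.imwrite('pics/z.png',np.hstack([a,b]))
```

```text
t 4.95 tcp board mm [-39.4  -4.6  90.7] F [ 0.3  0.  -0.7]
```

View pics/z.png

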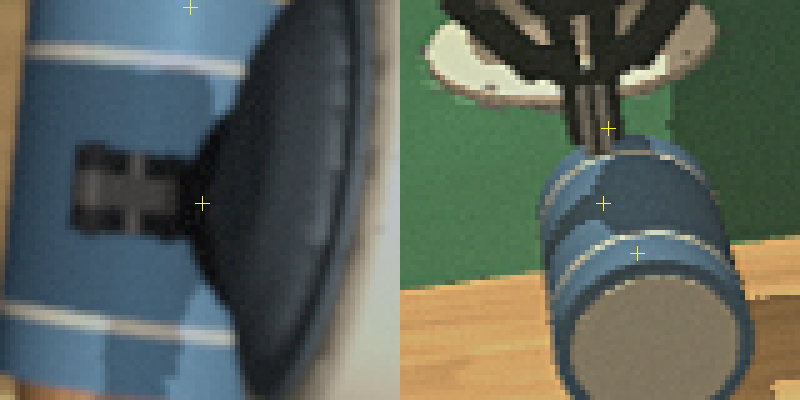

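Run:
```python
from h import *
s=where(); e=s['ee_pos']
o=[]
for n in('top','scene'):
    c=cam(n); p=proj(c,e)[0]; b=[int(p[1])-60,int(p[1])+40,int(p[0])-50,int(p[0])+50]
    q=proj(c,[e+[0,0,h] for h in(0,.03,.06,.09)])
    print(n,q.round(0).tolist(),c['d'])
    v=cv2.convertScaleAbs(cv2.resize(np.ascontiguousarray(c['color'][b[0]:b[1],b[2]:b[3],::-1]),None,fx=4,fy=4,interpolation=0),alpha=1.8,beta=20)
    for x in q: cv2.drawMarker(v,tuple(int(4*(x[i]-b[2-2*i]+.5)) for i in(0,1)),(0,255,255),0,9)
    o.append(v)
cv2.imwrite('pics/z2.png',np.hstack(o))
```

```text
t 5.05 tcp board mm [-39.5  -4.7  90.8] F [ 0.1 -0.7  0.7]
top [[403.0, 285.0], [407.0, 285.0], [411.0, 286.0], [415.0, 286.0]] [-0.03782254  0.          0.          0.          0.        ]
scene [[244.0, 178.0], [243.0, 167.0], [241.0, 156.0], [239.0, 145.0]] [-0.01980958  0.          0.          0.          0.        ]
```

View pics/z2.png

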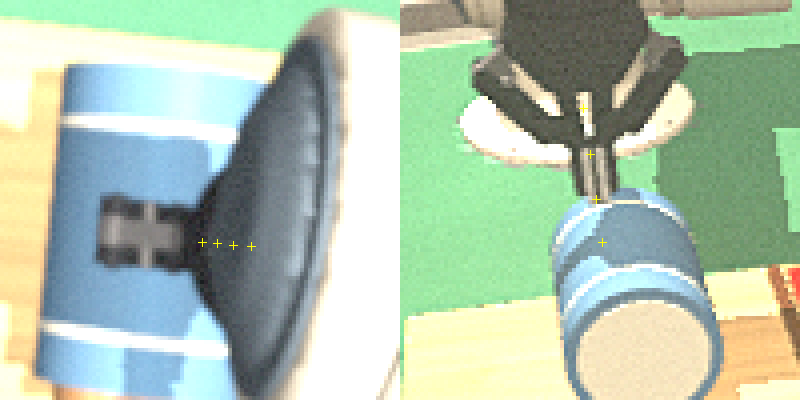

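The scene view shows the fingertip ending at about (243,169). The projected TCP is at (244,178), so the visible tip is roughly 25 mm higher than reported, and the force reading confirms no contact. I'll keep feeling downward in small steps.

Request:
step_arm:
  series:
    - [-1,0,0,0.2,0,0,0]
    - [-1,0,0,0.4,0,0,0]
    - [-1,0,0,0.6,0,0,0]
    - [-1,0,0,0.6,0,0,0]

```text
t: 5.55
ee_pos: [0.4807, -0.0596, 0.1102]
ee_rot: [[-0.994, 0.108, -0.001], [0.108, 0.994, 0.0], [0.001, 0.0, -1.0]]
wrist_force: [0.3, -0.0, 0.0]
opening: 0.0003
```

Run:
```python
from h import *
s=where(); e=s['ee_pos']
c=cam('scene'); p=proj(c,e)[0]; print(p)
b=[int(p[1])-60,int(p[1])+40,int(p[0])-50,int(p[0])+50]
v=cv2.convertScaleAbs(cv2.resize(np.ascontiguousarray(c['color'][b[0]:b[1],b[2]:b[3],::-1]),None,fx=6,fy=6,interpolation=0),alpha=1.8,beta=20)
cv2.imwrite('pics/z3.png',v)
```

```text
t 5.55 tcp board mm [-39.4  -4.4  84.2] F [ 0.3 -0.   0. ]
[244.41405966 180.42606436]
```

View pics/z3.png

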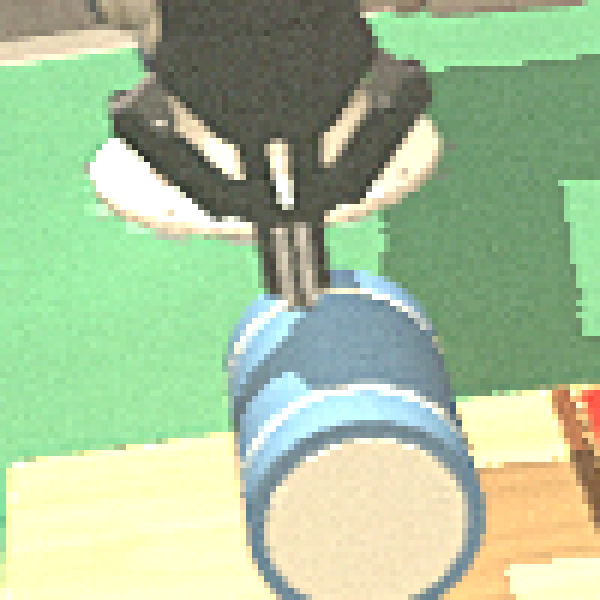

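Request:
step_arm:
  series:
    - [-1,0,0,0.2,0,0,0]
    - [-1,0,0,0.4,0,0,0]
    - [-1,0,0,0.6,0,0,0]
    - [-1,0,0,0.6,0,0,0]

```text
t: 6.0
ee_pos: [0.4807, -0.0596, 0.1043]
ee_rot: [[-0.994, 0.108, -0.001], [0.108, 0.994, 0.0], [0.001, 0.0, -1.0]]
wrist_force: [-0.2, -0.1, -0.5]
opening: 0.0002
```

Request:
step_arm:
  series:
    - [-1,0,0,0.1,0,0,0]
    - [-1,0,0,0.2,0,0,0]
    - [-1,0,0,0.2,0,0,0]

```text
t: 6.3
ee_pos: [0.4809, -0.0596, 0.1026]
ee_rot: [[-0.994, 0.108, -0.0], [0.108, 0.994, 0.0], [0.0, 0.0, -1.0]]
wrist_force: [0.3, -0.3, -0.2]
opening: 0.0003
```

Request:
step_arm:
  series:
    - [-1,0,0,0.1,0,0,0]
    - [-1,0,0,0.2,0,0,0]
    - [-1,0,0,0.2,0,0,0]

```text
t: 6.6
ee_pos: [0.4808, -0.0596, 0.1006]
ee_rot: [[-0.994, 0.108, -0.0], [0.108, 0.994, 0.0], [0.0, 0.0, -1.0]]
wrist_force: [-0.5, 0.1, -0.0]
opening: 0.0001
```

Request:
step_arm:
  series:
    - [-1,0,0,0.1,0,0,0]
    - [-1,0,0,0.2,0,0,0]
    - [-1,0,0,0.2,0,0,0]

```text
t: 6.9
ee_pos: [0.4808, -0.0596, 0.0986]
ee_rot: [[-0.994, 0.108, -0.0], [0.108, 0.994, 0.0], [0.0, 0.0, -1.0]]
wrist_force: [-0.0, 0.6, 0.3]
opening: 0.0001
```

Run:
```python
from h import *
s=where(); e=s['ee_pos']
c=cam('scene'); p=proj(c,e)[0]; print(p)
b=[int(p[1])-60,int(p[1])+40,int(p[0])-50,int(p[0])+50]
v=cv2.convertScaleAbs(cv2.resize(np.ascontiguousarray(c['color'][b[0]:b[1],b[2]:b[3],::-1]),None,fx=6,fy=6,interpolation=0),alpha=1.8,beta=20)
cv2.imwrite('pics/z4.png',v)
```

```text
t 6.9 tcp board mm [-39.4  -4.6  72.6] F [-0.   0.6  0.3]
[244.98965528 184.51732362]
```

View pics/z4.png

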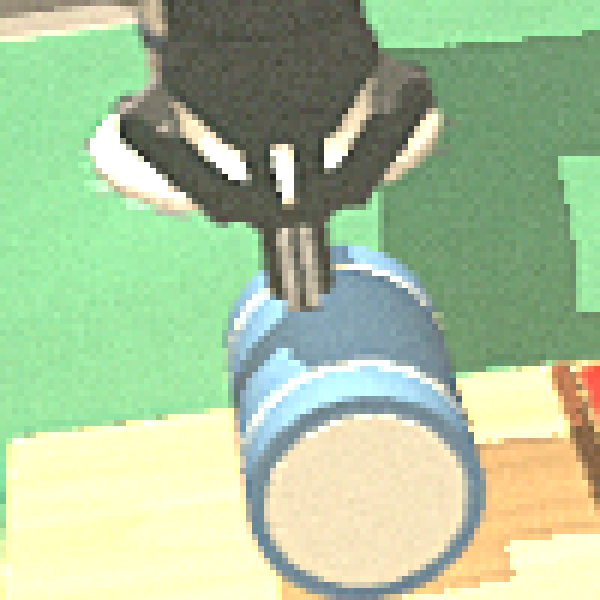

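Request:
step_arm:
  series:
    - [-1,0,0,0.05,0,0,0]
    - [-1,0,0,0.1,0,0,0]
    - [-1,0,0,0.1,0,0,0]

```text
t: 7.25
ee_pos: [0.4809, -0.0596, 0.0977]
ee_rot: [[-0.994, 0.108, -0.0], [0.108, 0.994, 0.0], [0.0, 0.0, -1.0]]
wrist_force: [0.1, -0.2, 0.4]
opening: -0.0002
```

Request:
step_arm:
  series:
    - [-1,0,0,0.05,0,0,0]
    - [-1,0,0,0.1,0,0,0]
    - [-1,0,0,0.1,0,0,0]

```text
t: 7.55
ee_pos: [0.4809, -0.0597, 0.0967]
ee_rot: [[-0.994, 0.108, -0.0], [0.108, 0.994, -0.0], [0.0, -0.0, -1.0]]
wrist_force: [0.2, -0.2, -0.4]
opening: -0.0001
```

Request:
step_arm:
  series:
    - [-1,0,0,0.05,0,0,0]
    - [-1,0,0,0.1,0,0,0]
    - [-1,0,0,0.1,0,0,0]

```text
t: 7.85
ee_pos: [0.4809, -0.0597, 0.0957]
ee_rot: [[-0.994, 0.108, -0.0], [0.108, 0.994, 0.0], [0.0, -0.0, -1.0]]
wrist_force: [-0.4, -1.0, -0.4]
opening: -0.0001
```

Request:
step_arm:
  series:
    - [-1,0,0,0.05,0,0,0]
    - [-1,0,0,0.1,0,0,0]
    - [-1,0,0,0.1,0,0,0]

```text
t: 8.15
ee_pos: [0.4809, -0.0596, 0.0947]
ee_rot: [[-0.994, 0.108, -0.0], [0.108, 0.994, 0.0], [0.0, 0.0, -1.0]]
wrist_force: [0.4, 0.5, 0.1]
opening: 0.0001
```

```bash
python3 -c "
from h import *
look('l5')"
```

```text
t 8.15 tcp board mm [-39.5  -4.6  68.7] F [0.4 0.5 0.1]
yb -50.0 axis xb mm -38.6
yb -5.0 axis xb mm -30.7
yb 40.0 axis xb mm -22.8
```

View pics/l5.png

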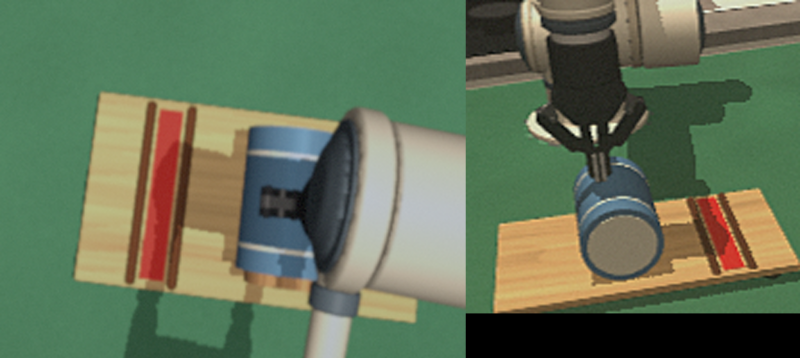

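Request:
step_arm:
  series:
    - [-1,0,0,0.05,0,0,0]
    - [-1,0,0,0.1,0,0,0]
    - [-1,0,0,0.1,0,0,0]

```text
t: 8.55
ee_pos: [0.4809, -0.0596, 0.0937]
ee_rot: [[-0.994, 0.108, -0.0], [0.108, 0.994, 0.0], [0.0, -0.0, -1.0]]
wrist_force: [0.3, 0.4, 0.2]
opening: 0.0004
```

Request:
step_arm:
  series:
    - [-1,0,0,0.05,0,0,0]
    - [-1,0,0,0.1,0,0,0]
    - [-1,0,0,0.1,0,0,0]

```text
t: 8.85
ee_pos: [0.4809, -0.0596, 0.0927]
ee_rot: [[-0.994, 0.108, -0.0], [0.108, 0.994, 0.0], [0.0, 0.0, -1.0]]
wrist_force: [0.3, 0.1, 0.6]
opening: -0.0001
```

Run:
```python
from h import *
s=where(); e=s['ee_pos']; o=[]
for n in('top','scene'):
    c=cam(n); p=proj(c,e)[0]; print(p)
    b=[int(p[1])-60,int(p[1])+40,int(p[0])-50,int(p[0])+50]
    o.append(cv2.convertScaleAbs(cv2.resize(np.ascontiguousarray(c['color'][b[0]:b[1],b[2]:b[3],::-1]),(400,400),interpolation=0),alpha=1.8 if n!='top' else 2.5,beta=20))
cv2.imwrite('pics/z5.png',np.hstack(o))
```

```text
t 8.85 tcp board mm [-39.4  -4.6  66.7] F [0.3 0.1 0.6]
[400.25304381 284.94092121]
[245.27869813 186.55827932]
```

View pics/z5.png

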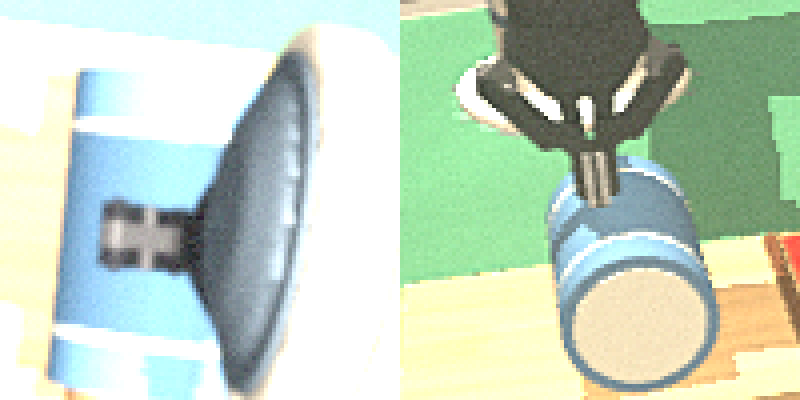

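Request:
step_arm:
  series:
    - [-1,0,0,0.05,0,0,0]
    - [-1,0,0,0.1,0,0,0]
    - [-1,0,0,0.1,0,0,0]

```text
t: 9.25
ee_pos: [0.4809, -0.0597, 0.0916]
ee_rot: [[-0.994, 0.108, -0.0], [0.108, 0.994, 0.0], [0.0, -0.0, -1.0]]
wrist_force: [-0.2, -0.2, -0.3]
opening: -0.0001
```

Request:
step_arm:
  series:
    - [-1,0,0,0.05,0,0,0]
    - [-1,0,0,0.1,0,0,0]
    - [-1,0,0,0.1,0,0,0]

```text
t: 9.55
ee_pos: [0.481, -0.0597, 0.0914]
ee_rot: [[-0.994, 0.109, 0.001], [0.109, 0.994, -0.0], [-0.001, -0.0, -1.0]]
wrist_force: [-1.8, -0.7, 4.0]
opening: -0.0
```

Request:
step_arm:
  series:
    - [-1,0,0,0.05,0,0,0]
    - [-1,0,0,0.1,0,0,0]
    - [-1,0,0,0.1,0,0,0]

```text
t: 9.85
ee_pos: [0.4811, -0.0598, 0.0907]
ee_rot: [[-0.994, 0.109, 0.001], [0.109, 0.994, -0.0], [-0.001, -0.0, -1.0]]
wrist_force: [-2.8, -0.2, 8.4]
opening: 0.0007
```

Contact: 8.4 N up, with the commanded depth at about 0.090. Next is the first roll stroke, slightly lighter.

Request:
step_arm:
  series:
    - [-1,0,0.1,-0.05,0,0,0]
    - [-1,0,0.4,-0.07,0,0,0]
    - [-1,0,0.8,-0.09,0,0,0]
    - [-1,0,1.2,-0.1,0,0,0]
    - [-1,0,1.6,-0.1,0,0,0]
    - [-1,0,2.0,-0.1,0,0,0]

```text
t: 10.45
ee_pos: [0.4833, -0.0396, 0.0915]
ee_rot: [[-0.994, 0.108, 0.001], [0.108, 0.994, -0.0], [-0.001, -0.0, -1.0]]
wrist_force: [-2.0, 0.3, 5.1]
opening: 0.0002
```

```bash
python3 -c "
from h import *
look('l6')"
```

```text
t 10.45 tcp board mm [-19.3  -4.9  65.5] F [-2.   0.3  5.1]
yb -50.0 axis xb mm -23.2
yb -5.0 axis xb mm -21.0
yb 40.0 axis xb mm -18.7
```

View pics/l6.png

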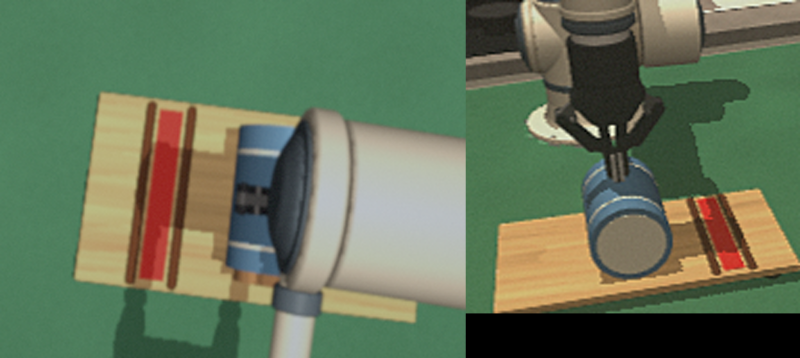

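The canister rolled about 10 mm, from -30.6 to -21, with 5 N on it. Continuing this stroke.

Request:
step_arm:
  series:
    - [-1,0,0.4,0,0,0,0]
    - [-1,0,0.8,0,0,0,0]
    - [-1,0,1.2,0,0,0,0]
    - [-1,0,1.6,0,0,0,0]
    - [-1,0,2.0,0.02,0,0,0]
    - [-1,0,2.4,0.04,0,0,0]
    - [-1,0,2.8,0.06,0,0,0]
    - [-1,0,3.1,0.08,0,0,0]
    - [-1,0,3.3,0.08,0,0,0]
    - [-1,0,3.3,0.08,0,0,0]

```text
t: 11.55
ee_pos: [0.4873, -0.0066, 0.0908]
ee_rot: [[-0.994, 0.108, 0.002], [0.108, 0.994, 0.0], [-0.002, 0.001, -1.0]]
wrist_force: [-1.4, 0.9, 6.4]
opening: -0.0002
```

```bash
python3 -c "
from h import *
look('l7')"
```

```text
t 11.55 tcp board mm [14.  -5.3 64.8] F [-1.4  0.9  6.4]Traceback (most recent call last):
  File "<string>", line 3, in <module>
    look('l7')
    ~~~~^^^^^^
  File "h.py", line 59, in look
    p=onz(c,L,.074); r=ray(c,L)  # left silhouette edge: tangent plane -> axis x at z .074
  File "h.py", line 9, in onz
    r=ray(c,uv); return c['p']+r*((z-c['p'][2])/r[:,2])[:,None]
  File "h.py", line 6, in ray
    q=cv2.undistortPoints(np.array(uv,float).reshape(-1,1,2),c['K'],c['d'])[:,0]
      ~~~~~~~~~~~~~~~~~~~^^^^^^^^^^^^^^^^^^^^^^^^^^^^^^^^^^^^^^^^^^^^^^^^^^
cv2.error: OpenCV(4.12.0) /io/opencv/modules/calib3d/src/undistort.dispatch.cpp:347: error: (-215:Assertion failed) CV_IS_MAT(_src) && CV_IS_MAT(_dst) && (_src->rows == 1 || _src->cols == 1) && (_dst->rows == 1 || _dst->cols == 1) && _src->cols + _src->rows - 1 == _dst->rows + _dst->cols - 1 && (CV_MAT_TYPE(_src->type) == CV_32FC2 || CV_MAT_TYPE(_src->type) == CV_64FC2) && (CV_MAT_TYPE(_dst->type) == CV_32FC2 || CV_MAT_TYPE(_dst->type) == CV_64FC2) in function 'cvUndistortPointsInternal'
```

Tip stroke done, still at 6.4 N. Now lift gently and look from the scene camera, because the top view is blocked by the arm.

Request:
step_arm:
  series:
    - [-1,0,0,-0.05,0,0,0]
    - [-1,0,0,-0.1,0,0,0]
    - [-1,0,0,-0.2,0,0,0]
    - [-1,0,0,-0.4,0,0,0]
    - [-1,0,0,-0.8,0,0,0]
    - [-1,0,0,-1,0,0,0]

```text
t: 12.2
ee_pos: [0.4866, -0.007, 0.1001]
ee_rot: [[-0.994, 0.108, -0.0], [0.108, 0.994, -0.0], [0.0, -0.0, -1.0]]
wrist_force: [0.2, -0.3, 0.6]
opening: 0.0004
```

```bash
cat >> h.py <<'E'
def cap(c):
    "canister's near end face in the scene view -> board x, z of its centre on plane y_b=-75 mm"
    h=hsv(c); m=cv2.inRange(h,(5,15,70),(35,90,200)); m[:170]=0; m[250:]=0; m[:,:200]=0; m[:,330:]=0
    m=blob(m); k=max(cv2.findContours(m,0,1)[0],key=cv2.contourArea); e=cv2.fitEllipse(cv2.convexHull(k))
    r=ray(c,e[0])[0]; o=c['p']-BO; t=(-.075-o@BY)/(r@BY); p=o+t*r
    print('cap px',np.round(e[0],1),np.round(e[1],1),'xb',round(1000*p@BX,1),'z above board',round(1000*p[2],1)); return e
def look(tag):
    where(); c=cam('scene'); e=cap(c); v=cv2.resize(c['color'][90:250,180:340,::-1],None,fx=3.5,fy=3.5,interpolation=2)
    cv2.ellipse(v,(tuple(3.5*(np.array(e[0])-[180,90]+.5)),tuple(3.5*np.array(e[1])),e[2]),(0,255,255),1); cv2.imwrite(f'pics/{tag}.png',v)
E
python3 -c "
from h import *
look('l7')
c=cam('top'); save(c,'t7')
"
```

```text
t 12.2 tcp board mm [13.5 -4.7 74.1] F [ 0.2 -0.3  0.6]
cap px [266.5 206.2] [28.4 33.4] xb 2.2 z above board 43.2
```

View pics/l7.png

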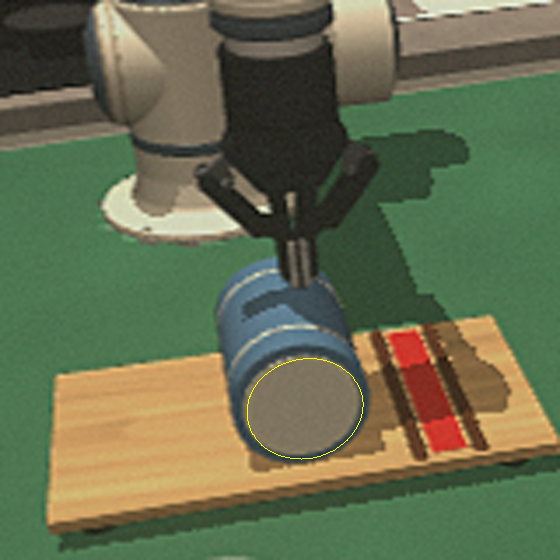

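View pics/t7.png

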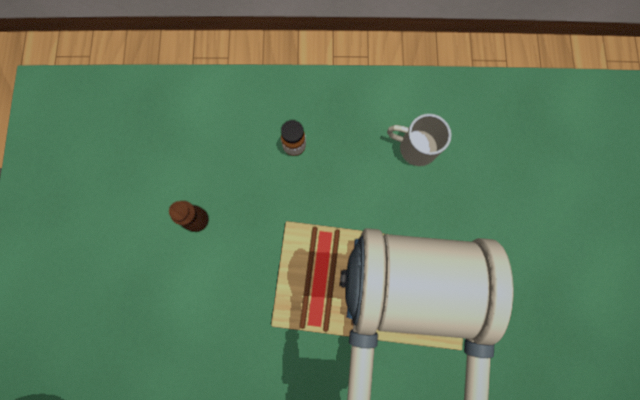

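```bash
python3 -c "
from h import *
c=cam('scene'); cap(c); c['color']=cv2.imread('pics/scene0.png')[:,:,::-1].copy(); cap(c)
R=onz(c,[[302,202]],.026); print(bc(R[0]))
"
```

```text
cap px [266.5 206.3] [28.2 33.4] xb 2.3 z above board 42.9
cap px [255.6 207.9] [28.3 34. ] xb -24.3 z above board 43.1
[ 1.03175635e+02 -1.30422695e+01  2.42861287e-14]
```

Request:
step_arm:
  series:
    - [-1,0,-0.8,0,0,0,0]
    - [-1,0,-1.8,0,0,0,0]
    - [-1,0,-2.5,0,0,0,0]
    - [-1,0,-2.8,0,0,0,0]
    - [-1,0,-2.8,0.3,0,0,0]
    - [-1,0,-2.8,0.6,0,0,0]
    - [-1,0,-2.8,0.8,0,0,0]
    - [-1,0,-2.8,0.85,0,0,0]
    - [-1,0,-2.8,0.9,0,0,0]
    - [-1,0,-2.8,0.95,0,0,0]
    - [-1,0,-2.8,0.95,0,0,0]

```text
t: 13.45
ee_pos: [0.4836, -0.0348, 0.091]
ee_rot: [[-0.994, 0.108, 0.0], [0.108, 0.994, -0.0], [-0.0, -0.0, -1.0]]
wrist_force: [-3.8, 0.4, 5.0]
opening: 0.0003
```

Request:
step_arm:
  series:
    - [-1,0,0.2,0,0,0,0]
    - [-1,0,0.6,-0.02,0,0,0]
    - [-1,0,1.1,-0.04,0,0,0]
    - [-1,0,1.7,-0.04,0,0,0]
    - [-1,0,2.3,-0.04,0,0,0]
    - [-1,0,2.9,-0.04,0,0,0]
    - [-1,0,3.5,-0.04,0,0,0]
    - [-1,0,4.1,-0.02,0,0,0]
    - [-1,0,4.7,0,0,0,0]
    - [-1,0,5.2,0.03,0,0,0]
    - [-1,0,5.6,0.06,0,0,0]
    - [-1,0,5.8,0.08,0,0,0]

```text
t: 14.65
ee_pos: [0.4905, 0.0235, 0.0906]
ee_rot: [[-0.994, 0.108, 0.002], [0.108, 0.994, 0.001], [-0.002, 0.001, -1.0]]
wrist_force: [-1.7, 0.6, 5.6]
opening: -0.0
```

Request:
step_arm:
  series:
    - [-1,0,0,0,0,0,0]
    - [-1,0,0,-0.05,0,0,0]
    - [-1,0,0,-0.1,0,0,0]
    - [-1,0,0,-0.2,0,0,0]
    - [-1,0,0,-0.4,0,0,0]
    - [-1,0,0,-0.8,0,0,0]
    - [-1,0,0,-1,0,0,0]

```text
t: 15.35
ee_pos: [0.49, 0.0228, 0.0998]
ee_rot: [[-0.994, 0.109, -0.0], [0.109, 0.994, -0.0], [0.0, -0.0, -1.0]]
wrist_force: [-0.7, 0.5, -0.2]
opening: 0.0
```

```bash
python3 -c "
from h import *
look('l8')"
```

```text
t 15.35 tcp board mm [43.5 -4.8 73.8] F [-0.7  0.5 -0.2]
cap px [278.5 204.5] [28.  32.9] xb 31.7 z above board 42.6
```

View pics/l8.png

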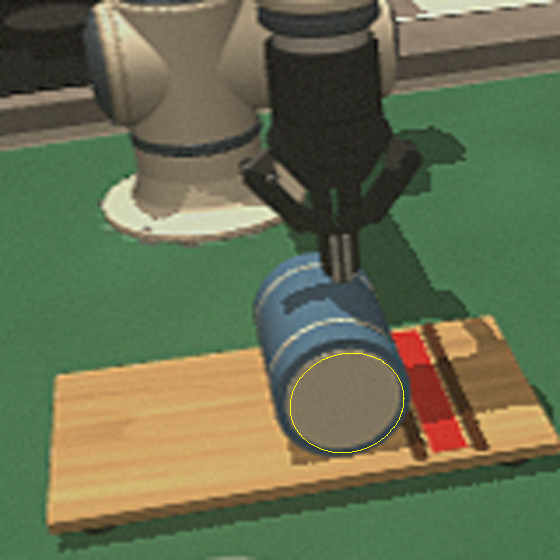

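Request:
step_arm:
  series:
    - [-1,0,-0.8,0,0,0,0]
    - [-1,0,-1.8,0,0,0,0]
    - [-1,0,-2.6,0,0,0,0]
    - [-1,0,-2.9,0,0,0,0]
    - [-1,0,-2.9,0.3,0,0,0]
    - [-1,0,-2.9,0.6,0,0,0]
    - [-1,0,-2.9,0.78,0,0,0]
    - [-1,0,-2.9,0.83,0,0,0]
    - [-1,0,-2.9,0.88,0,0,0]
    - [-1,0,-2.9,0.93,0,0,0]
    - [-1,0,-2.9,0.93,0,0,0]

```text
t: 16.5
ee_pos: [0.4867, -0.0059, 0.0909]
ee_rot: [[-0.994, 0.108, 0.0], [0.108, 0.994, -0.0], [-0.0, -0.0, -1.0]]
wrist_force: [-3.9, 1.0, 5.4]
opening: 0.0001
```

Request:
step_arm:
  series:
    - [-1,0,0.2,0,0,0,0]
    - [-1,0,0.6,-0.02,0,0,0]
    - [-1,0,1.1,-0.04,0,0,0]
    - [-1,0,1.7,-0.04,0,0,0]
    - [-1,0,2.3,-0.04,0,0,0]
    - [-1,0,2.9,-0.04,0,0,0]
    - [-1,0,3.5,-0.04,0,0,0]
    - [-1,0,4.1,-0.02,0,0,0]
    - [-1,0,4.7,0,0,0,0]
    - [-1,0,5.2,0.03,0,0,0]
    - [-1,0,5.4,0.06,0,0,0]
    - [-1,0,5.6,0.08,0,0,0]

```text
t: 17.7
ee_pos: [0.4934, 0.0502, 0.0907]
ee_rot: [[-0.994, 0.108, 0.002], [0.108, 0.994, 0.0], [-0.002, 0.001, -1.0]]
wrist_force: [-1.5, 0.4, 7.0]
opening: -0.0001
```

Request:
step_arm:
  series:
    - [-1,0,0,0,0,0,0]
    - [-1,0,0,-0.05,0,0,0]
    - [-1,0,0,-0.1,0,0,0]
    - [-1,0,0,-0.2,0,0,0]
    - [-1,0,0,-0.4,0,0,0]
    - [-1,0,0,-0.8,0,0,0]
    - [-1,0,0,-1,0,0,0]

```text
t: 18.4
ee_pos: [0.4929, 0.0497, 0.0997]
ee_rot: [[-0.994, 0.109, -0.0], [0.109, 0.994, -0.0], [0.0, -0.0, -1.0]]
wrist_force: [-1.0, -0.2, -0.7]
opening: 0.0002
```

```bash
python3 -c "
from h import *
look('l9')"
```

```text
t 18.4 tcp board mm [70.5 -4.9 73.7] F [-1.  -0.2 -0.7]
cap px [289.9 202.8] [27.6 32.4] xb 60.0 z above board 42.4
```

View pics/l9.png

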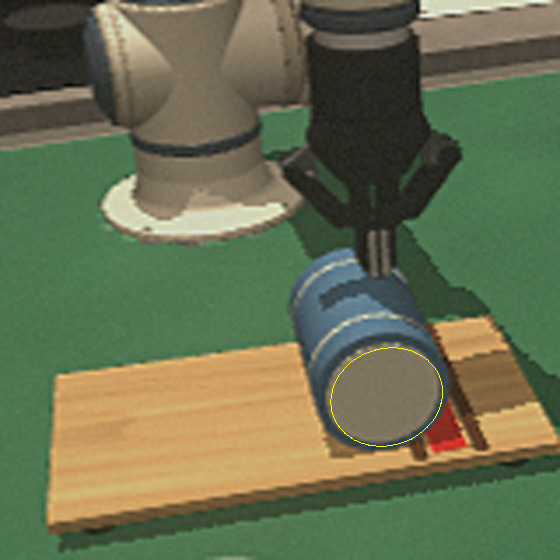

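The canister's centre is now at about x = +56.5 mm, just short of the first bead. I'll set the tip 12 mm behind the crest and press harder, about 8 N, for the bead stroke.

Request:
step_arm:
  series:
    - [-1,0,-0.8,0,0,0,0]
    - [-1,0,-1.8,0,0,0,0]
    - [-1,0,-2.4,0,0,0,0]
    - [-1,0,-2.6,0,0,0,0]
    - [-1,0,-2.6,0.3,0,0,0]
    - [-1,0,-2.6,0.6,0,0,0]
    - [-1,0,-2.6,0.78,0,0,0]
    - [-1,0,-2.6,0.83,0,0,0]
    - [-1,0,-2.6,0.88,0,0,0]
    - [-1,0,-2.6,0.94,0,0,0]
    - [-1,0,-2.6,1.0,0,0,0]
    - [-1,0,-2.6,1.0,0,0,0]

```text
t: 19.65
ee_pos: [0.4901, 0.024, 0.0907]
ee_rot: [[-0.994, 0.108, 0.001], [0.108, 0.994, 0.0], [-0.001, 0.0, -1.0]]
wrist_force: [-3.8, 0.3, 6.4]
opening: 0.0
```

Request:
step_arm:
  series:
    - [-1,0,0.2,0,0,0,0]
    - [-1,0,0.5,-0.02,0,0,0]
    - [-1,0,0.8,-0.05,0,0,0]
    - [-1,0,1.1,-0.1,0,0,0]
    - [-1,0,1.4,-0.15,0,0,0]
    - [-1,0,1.7,-0.19,0,0,0]
    - [-1,0,2.0,-0.22,0,0,0]

```text
t: 20.35
ee_pos: [0.4922, 0.0436, 0.0933]
ee_rot: [[-0.994, 0.109, 0.001], [0.109, 0.994, -0.001], [-0.001, -0.001, -1.0]]
wrist_force: [-4.0, -2.0, 8.2]
opening: -0.0003
```

It is climbing the bead: 8.2 N of press, 2 N of drag. Continuing over the crest.

Request:
step_arm:
  series:
    - [-1,0,0.3,-0.04,0,0,0]
    - [-1,0,0.6,-0.08,0,0,0]
    - [-1,0,0.9,-0.11,0,0,0]
    - [-1,0,1.2,-0.13,0,0,0]
    - [-1,0,1.5,-0.14,0,0,0]
    - [-1,0,1.8,-0.15,0,0,0]
    - [-1,0,2.1,-0.15,0,0,0]

```text
t: 21.05
ee_pos: [0.4949, 0.0649, 0.0948]
ee_rot: [[-0.994, 0.108, 0.002], [0.108, 0.994, 0.0], [-0.002, 0.0, -1.0]]
wrist_force: [-3.0, 0.0, 8.0]
opening: -0.0003
```

```bash
python3 -c "
from h import *
look('l10')"
```

```text
t 21.05 tcp board mm [85.9 -5.3 68.8] F [-3.  0.  8.]
cap px [297.9 200.5] [27.5 32.5] xb 80.3 z above board 45.3
```

View pics/l10.png

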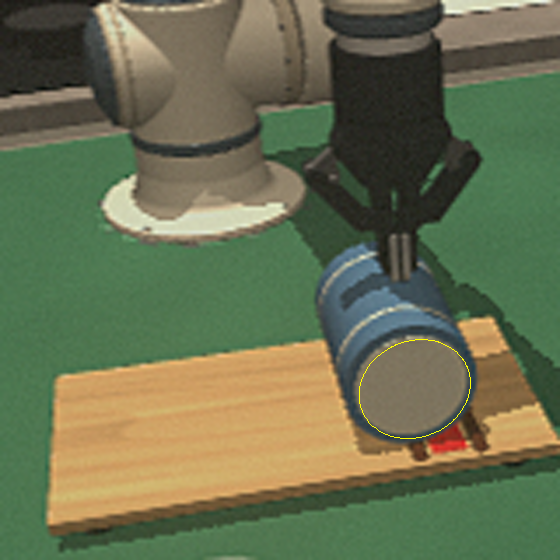

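At the crest: centre about 77 mm, and drag is now zero. Now the downhill part, held by the finger.

Request:
step_arm:
  series:
    - [-1,0,0.3,0,0,0,0]
    - [-1,0,0.6,0,0,0,0]
    - [-1,0,0.9,0.02,0,0,0]
    - [-1,0,1.2,0.05,0,0,0]
    - [-1,0,1.5,0.09,0,0,0]
    - [-1,0,1.8,0.13,0,0,0]

```text
t: 21.7
ee_pos: [0.4971, 0.0833, 0.0933]
ee_rot: [[-0.994, 0.108, 0.002], [0.108, 0.994, 0.001], [-0.002, 0.001, -1.0]]
wrist_force: [-0.9, 0.9, 6.1]
opening: 0.0002
```

Request:
step_arm:
  series:
    - [-1,0,0.3,0.05,0,0,0]
    - [-1,0,0.6,0.11,0,0,0]
    - [-1,0,0.9,0.18,0,0,0]
    - [-1,0,1.2,0.26,0,0,0]

```text
t: 22.1
ee_pos: [0.4986, 0.0955, 0.0905]
ee_rot: [[-0.994, 0.108, 0.003], [0.108, 0.994, 0.002], [-0.002, 0.002, -1.0]]
wrist_force: [0.7, 3.2, 5.7]
opening: -0.0002
```

```bash
python3 -c "
from h import *
look('l11')"
```

```text
t 22.1 tcp board mm [116.7  -5.6  64.5] F [0.7 3.2 5.7]
cap px [304.2 200.1] [27.1 32.2] xb 96.4 z above board 43.9
```

View pics/l11.png

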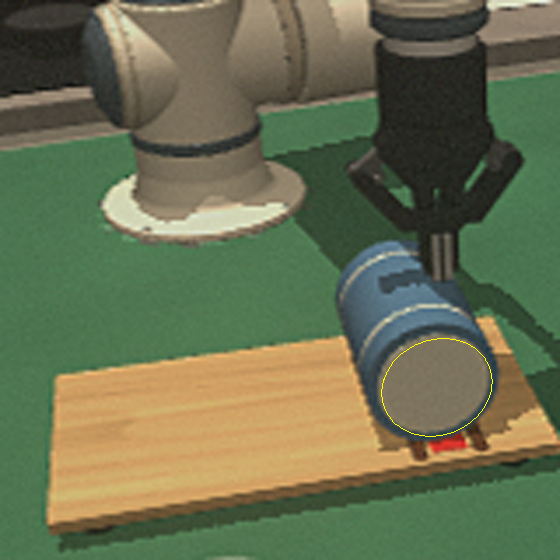

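Request:
step_arm:
  series:
    - [-1,0,0.3,0.09,0,0,0]
    - [-1,0,0.6,0.19,0,0,0]
    - [-1,0,0.8,0.26,0,0,0]

```text
t: 22.45
ee_pos: [0.4994, 0.1032, 0.0875]
ee_rot: [[-0.994, 0.108, 0.002], [0.108, 0.994, 0.001], [-0.002, 0.001, -1.0]]
wrist_force: [0.5, 2.9, 4.8]
opening: 0.0001
```

Request:
step_arm:
  series:
    - [-1,0,0.2,0.07,0,0,0]
    - [-1,0,0.4,0.15,0,0,0]
    - [-1,0,0.5,0.2,0,0,0]
    - [-1,0,0.5,0.2,0,0,0]

```text
t: 22.85
ee_pos: [0.4998, 0.1075, 0.0854]
ee_rot: [[-0.994, 0.108, 0.002], [0.108, 0.994, 0.0], [-0.002, 0.0, -1.0]]
wrist_force: [1.7, 1.7, 6.8]
opening: -0.0001
```

```bash
python3 -c "
from h import *
look('l12')"
```

```text
t 22.85 tcp board mm [128.8  -5.5  59.4] F [1.7 1.7 6.8]
cap px [307.  200.4] [27.1 32.1] xb 103.4 z above board 41.6
```

View pics/l12.png

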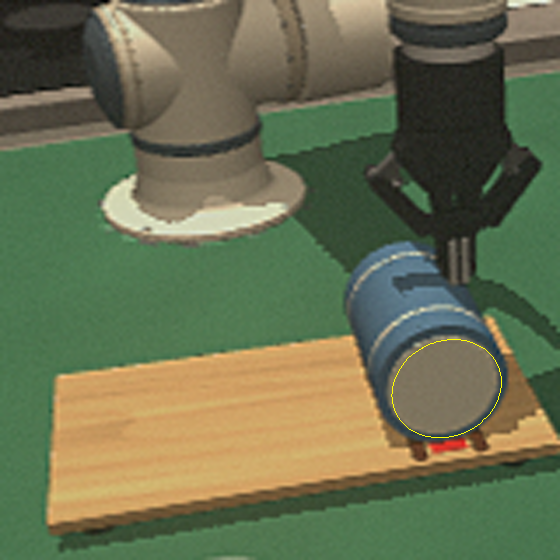

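Centre at about 100 mm and height back to the flat value, so it is seated. Releasing straight up.

Request:
step_arm:
  series:
    - [-1,0,0,-0.1,0,0,0]
    - [-1,0,0,-0.2,0,0,0]
    - [-1,0,0,-0.35,0,0,0]
    - [-1,0,0,-0.6,0,0,0]
    - [-1,0,0,-1.2,0,0,0]
    - [-1,0,0,-2.5,0,0,0]
    - [-1,0,0,-4.5,0,0,0]
    - [-1,0,0,-7,0,0,0]
    - [-1,0,0,-9.5,0,0,0]
    - [-1,2,0,-11,0,0,0]

```text
t: 23.9
ee_pos: [0.4805, 0.1093, 0.1977]
ee_rot: [[-0.994, 0.109, 0.003], [0.109, 0.994, 0.0], [-0.003, 0.0, -1.0]]
wrist_force: [-0.8, -0.2, -0.0]
opening: -0.0002
```

Request:
step_arm:
  series:
    - [-1,2,3,0,0,0,0]
    - [-1,4,6,0,0,0,0]
    - [-1,6,9,0,0,0,0]
    - [-1,8,12,0,0,0,0]
    - [-1,9,15,0,0,0,0]
    - [-1,10,18,0,0,0,0]
    - [-1,10,21,0,0,0,0]
    - [-1,10,24,0,0,0,0]
    - [-1,10,26,0,0,0,0]
    - [-1,10,27,0,0,0,0]
    - [-1,10,27,0,0,0,0]
    - [-1,10,27,0,0,0,0]

```text
t: 25.1
ee_pos: [0.4093, 0.3882, 0.1952]
ee_rot: [[-0.994, 0.109, 0.0], [0.109, 0.994, -0.0], [-0.0, -0.0, -1.0]]
wrist_force: [0.4, 0.7, 0.1]
opening: 0.0003
```

```bash
python3 -c "
from h import *
look('l13')
c=cam('top'); save(c,'t13'); bl=cv2.inRange(hsv(c),(98,60,40),(120,255,255)); q=rect(blob(bl)); P=onz(c,q,.074); print([bc(x).round(1).tolist() for x in P], bc(P.mean(0)).round(1))
"
```

```text
t 25.1 tcp board mm [398.1 114.5 169.2] F [0.4 0.7 0.1]
cap px [307.1 200.2] [27.  32.1] xb 103.8 z above board 42.0
[[145.1, 39.2, 48.0], [145.9, -50.6, 48.0], [52.0, -50.8, 48.0], [53.1, 38.9, 48.0]] [99.  -5.8 48. ]
```

View pics/t13.png

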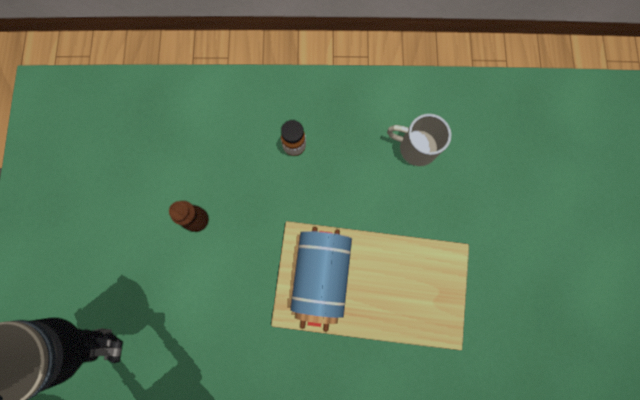

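View pics/l13.png

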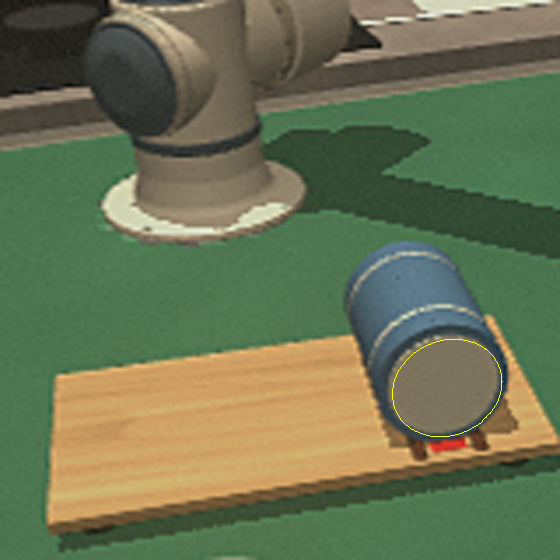

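The canister sits over the red strip between the two beads. From the top camera its centre is at (99, -6) mm on the board, aligned with it. The scene reading is unchanged after release, and the mill, jar and mug are at the same pixels as before. Handing in.

```bash
python3 -c "
from h import *
print(bot.sign_off())"
```

```text
the job is handed in; nothing more can be done
None
```

The canister is lying in the rest on the red strip between the two beads, and the job is handed in. I rolled it there with closed fingertips pressing on top: three strokes along the board, then one held stroke over the first bead. After that I lifted straight off and moved the arm clear. The clock stood at about 25 s.

**Final position:** the top camera puts the canister's centre at board x of about 99 mm (the rest is at 100 mm) and y of about -6 mm, square to the board. It did not move after I let go, the mill, mug and spice jar did not move either, and the wrist force was back to about zero.

**Pressing force:** readings stayed between about 5 and 8.4 N, but the force is only reported at the end of each move, so brief peaks in between were not seen.

**Checks that disagreed:**
- **Fingertip height:** contact came with the reported TCP about 30 mm lower than the canister's top should be, and the scene camera also showed the tip about 26 mm above the reported TCP. I therefore felt for contact in 1–2 mm steps. By the reported TCP the contact would be below the 75 mm limit. By the camera and the canister's size it was about 88–96 mm above the board.
- **Scene camera offset:** it read board x about 4 mm too high and the canister's centre about 5 mm too low throughout. I corrected x using the top camera.
- **Sideways force:** up to about 4 N along the canister while pressing; I did not explain it, and it caused no visible shift.

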